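Hang the S-hook in the honey sieve's handle

ROBOT

A 6-joint arm with a two-finger parallel gripper is mounted at the origin on the work surface. World frame = base frame: x ahead of the robot, y to its left, z up, the work surface at z = 0. Lengths are in m, angles in rad, forces in N, time in s.
With the tool pointing down it reaches from about 0.375 to 0.975 m from the base axis. Payload 3.8 kg.
Tool frame: the origin (TCP) lies at the centre of the arm's flange, where the gripper is bolted on; the fingertips stand 166 mm ahead of it and the grasp point (between the pads) lies ctrl.grip_depth ahead of it (ctrl.grip_depth is the distance from the TCP to the grasp point, in m); z points along the fingers, y is the direction in which the jaws open and shut (so a half turn about z gives the same grasp; the last joint's range is limited). The gripper opens to 88 mm and grips with 3 to 60 N. Pads are 18 mm wide; open, the fingers measure 123 mm over their backs; the gripper's body (75 mm by 187 mm) begins 45 mm behind the grasp point.
Start: joints at [1.105, 0.264, 1.604, -0, 1.274, -0.037], TCP at [0.281, 0.614, 0.405] pointing down, gripper open.
Joint ranges: [-2.63, 2.63], [-0.94, 2.18], [0.31, 2.57], [-1.31, 4.45], [0, 2.66], [-2.55, 2.55]. Speed limits (rad/s): [2.57, 2.57, 3.14, 3.14, 3.14, 3.14].

INTERFACE

Orientations are given as a rotation vector (axis times angle).
In Python, from workcell import ctrl gives the robot as it stands. The module is installed in compiled form; this text tells all that it offers.
- The arm moves only by the tool carry_out, never from a script. Its argument "increments" is a list of rows, each a list of 7 numbers: the shift along the tool's x, y, z in m, then the turn, a rotation vector about the tool's x, y, z in degrees, then the finger opening in m, from 0 to 0.0881. In form: [[dx, dy, dz, wx, wy, wz, jaw], ...]. A call has 1 to 5 rows; each row is the pose to reach, as a shift and turn from the pose commanded when the call began, along the tool's axes at that moment; what a row does not reach only later rows make up. A row lasts 1/10 s, in which the tool goes at most 50 mm and 8.59 degrees, less where a joint would pass 70% of its speed; a pose out of reach is approached as far as the arm can. A call with a gripper value outside its range is refused whole. The fingers move at their own pace and stop on an object; "squeeze" is the grip in N (left out, the last holds). Time passes only in rows, so rows that repeat a pose let the fingers close. It gives the time, the measured TCP pose, the force and the opening at its end, in the units of the state.
- ctrl.get_obs(): the state, without advancing time (a new reading comes with each control period).
- ctrl.camera(name): name is "scene" or "top"; returns a dict with "image" (400x640x3 uint8, blue, green, red), "K" (3x3 intrinsics, pixels), "dist_coeffs" ([k1, k2, p1, p2, k3] as OpenCV has them; the pictures are not rectified), "eye" and "attitude" of the camera in the world. Camera axes: x right, y down, z forward; pixel columns grow to the right and rows downward; lengths in m; the calibration is good to about 2 mm. A picture is of the moment at which its call begins. There is no depth.
- ctrl.close_job(): hands the job in, once; it reports no verdict.
The state is a dict: "time_s": time; "joint_pos": joint angles; "qd": joint speeds; "effort": joint torques, N m; "tcp_pos": TCP position; "tool_rot": TCP orientation; "ft_force": force on the tool from outside, world axes, zero at the start; "wrist_torque": the same for the moment, N m; "opening": opening from 0.0 (shut) to 1.0 (fully open).
Only numpy, scipy, OpenCV 4.12 (cv2) and the standard library are available. Lean on these libraries where they do the work, as an engineer would, in place of code of your own. Each camera call takes 0.05 s, during which the arm holds its last target.

TASK

Two S-hooks stand in the wooden block on the honey stall, and two sieves lie on their pails. Take the taller S-hook out of the block and hang it by its upper bend from the hole in the end of the drilled sieve handle, its upper point down through the hole and its shank outside the handle's end, so that the sieve can be hung up to drain later; let go so that the hook hangs there freely and upright. Leave the small S-hook where it stands.

Things in the scene. Friction and masses are not known exactly. Their poses are not given: they have to be found in the camera images.
- s_hook: taller S-hook, 8 mm round steel bar, ~130 g, 160 mm tall, 52 mm wide, flat in its xz plane, standing loose in the block; lift straight up. Origin: mid-width at its lowest point, z up, top at x 0, z 160 mm. Upper bend: inner width 36, inside top z 152. Shank: straight down at x -22 to z 96, slants to x +22 at z 64; lower point up at x -22. Pinch the top 20 mm along y: clears the handle when hooked
- hook_tip (a point): the very end of the taller S-hook's upper point, which leads straight down; at (22, 0, 118) mm in the hook's frame, same axes. Once it is through the hole, the hook may be let go 10 to 15 mm high and drops onto the handle; it sways for 2 s or so
- sieve_hole (a point): centre of the round 32 mm hole at the upper face of the drilled handle, a fixed level steel strip 50 mm wide, 4 mm thick, 204 mm above the table. z up, x along the handle from free end to pail: free end at x -28 mm (a 12 mm bridge carries the hook), pail (180 mm wide, fixed) at x +100 mm. Free space below and beyond the end. The other sieve's handle has no hole
- small_hook: small S-hook, bystander: 8 mm bar, 105 mm tall, 52 mm wide, origin at its lowest point. Both hooks stand (may lean a few degrees) in the two parallel slots, 10 mm wide, 55 mm deep and 80 mm apart, of a fixed wooden block 85 x 140 x 65 mm, at 10 mm above the table

How it is judged:
On the way:
1. the taller S-hook is held by the fingers, clear above its block (height (world z) of s_hook above 0.07 m and contact force between the fingers and s_hook above 1 N), for 0.2 s.
At the end, for the whole second after the job is handed in: The taller S-hook hangs (swaying under 0.15 m/s) within 20 degrees of upright, its point over 20 mm below the handle's upper face and within 24 mm of the hole's axis, its middle on the free-end side, its lowest point over 135 mm below that face; small hook within 20 mm of its start (z of hook_tip in the frame of sieve_hole below -0.02 m and horizontal distance between hook_tip and sieve_hole below 0.024 m and x of s_hook in the frame of sieve_hole below 0 m and z of s_hook in the frame of sieve_hole below -0.135 m and angle between s_hook's own z axis and vertical below 0.35 rad and linear speed of s_hook below 0.15 m/s and distance of small_hook from where it was at the start of the episode below 0.02 m); the robot touches nothing.
It fails at once if the small S-hook is pulled up or knocked from its place (moved over 30 mm) (distance of small_hook from where it was at the start of the episode above 0.03 m).
It also fails if it takes over 48 s, if anything falls off the work surface, if the arm or the gripper's body presses on something with over 40 N, if the wrist force passes 120 N, or if a joint passes its speed limit or range.

## Working session

There is one attempt and no reset: what is moved stays moved. The work goes in short steps, Python scripts to look and compute and a tool call to move; the robot and the scene stay as the last step left them, time stands still between calls to the robot, and variables do not carry over. Pictures are saved under pics/ and viewed, and the job is handed in when it is done.

Besides the shell and the picture viewer there is one more tool, called after ">>>" by a JSON object that holds its "fn" and its "kwargs". carry_out: Moves the arm, as the interface text tells. Its arguments: {"type":"object","properties":{"increments":{"type":"array","items":{"type":"array","items":{"type":"number"}}},"squeeze":{"type":"number"}},"required":["increments"]}

```bash
mkdir -p pics; ls
python3 - <<'E'
from workcell import ctrl
import cv2,numpy as np
np.set_printoptions(precision=4,suppress=True)
print(ctrl.grip_depth)
for n in("scene","top"):
    c=ctrl.camera(n);cv2.imwrite(f"pics/{n}0.png",c["image"]);print(n,c["K"],c["dist_coeffs"],c["eye"],c["attitude"])
print(ctrl.get_obs())
E
```

```text
pics
0.1473
scene [[497.1808   0.     320.9029]
 [  0.     497.1808 196.738 ]
 [  0.       0.       1.    ]] [-0.0478  0.      0.      0.      0.    ] [ 0.9833 -0.6938  0.9648] [-2.2477 -0.6618  0.2594]
top [[385.9493   0.     321.1925]
 [  0.     385.9493 194.6364]
 [  0.       0.       1.    ]] [-0.0802  0.      0.      0.      0.    ] [0.3554 0.0181 1.0715] [-2.1096  2.1074 -0.182 ]
{'time_s': 0.1, 'joint_pos': array([ 1.1051,  0.2647,  1.6052, -0.    ,  1.2737, -0.0369]), 'qd': array([-0.0002, -0.0014, -0.0025,  0.0003,  0.0012, -0.0001]), 'effort': array([  0.0001, -50.3619, -35.8071,   0.073 ,   0.0234,  -0.0001]), 'tcp_pos': array([0.2805, 0.6136, 0.4035]), 'tool_rot': array([-0.6683, -3.0692,  0.003 ]), 'ft_force': array([-0.3366, -0.0368, -0.2802]), 'wrist_torque': array([-0.0045,  0.0802, -0.0378]), 'opening': 0.997406422785455}
```

View pics/scene0.png

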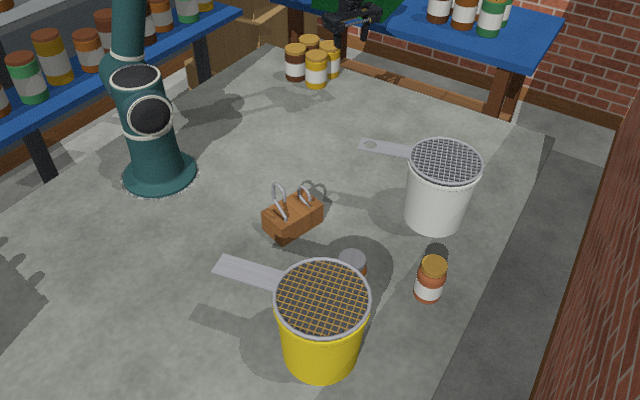

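View pics/top0.png

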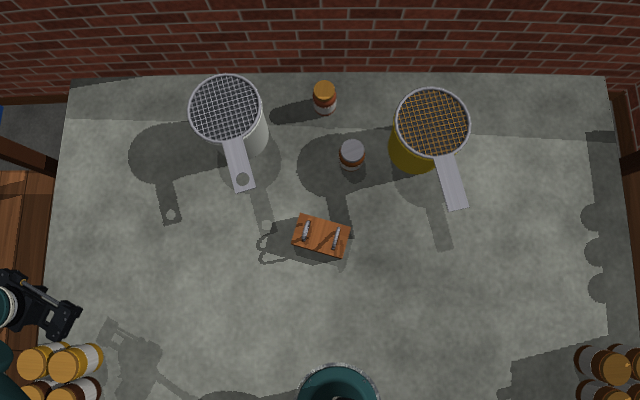

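The drilled handle is on the white pail, with its hole at about (243,179) in the top view and (370,144) in the scene view. The block is near the centre, and the taller hook looks to be the left one. I'll enlarge those areas next.

Run:
```python
import cv2,numpy as np
s=cv2.imread("pics/scene0.png");t=cv2.imread("pics/top0.png")
def crop(im,x,y,w,h,k):return cv2.resize(im[y:y+h,x:x+w],None,fx=k,fy=k,interpolation=cv2.INTER_CUBIC)
cv2.imwrite("pics/c1.png",crop(s,250,170,90,75,8))
cv2.imwrite("pics/c2.png",crop(t,255,200,105,70,7))
cv2.imwrite("pics/c3.png",crop(s,350,125,80,50,8))
cv2.imwrite("pics/c4.png",crop(t,200,120,75,75,8))
```

```text
(no output)
```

View pics/c1.png

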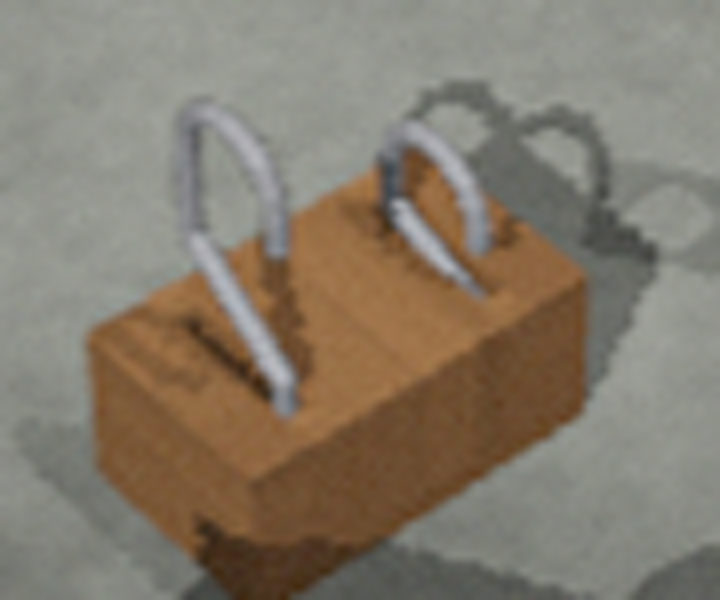

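View pics/c2.png

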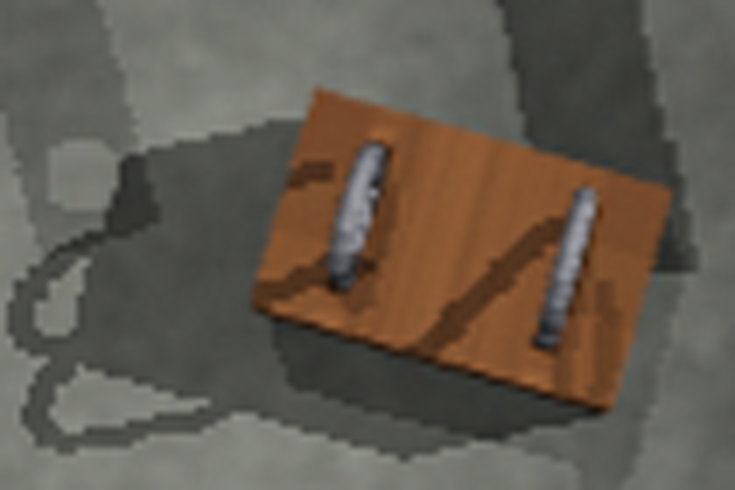

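View pics/c3.png

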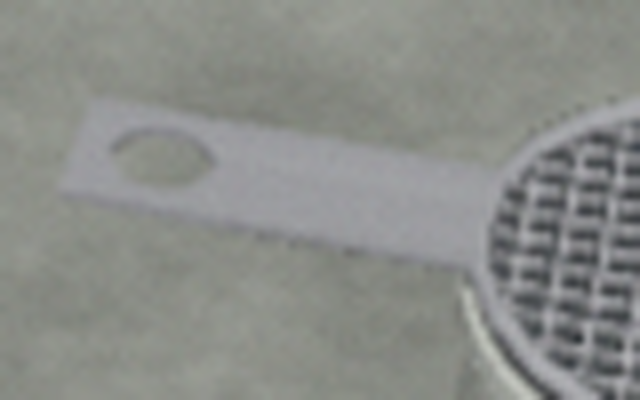

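View pics/c4.png

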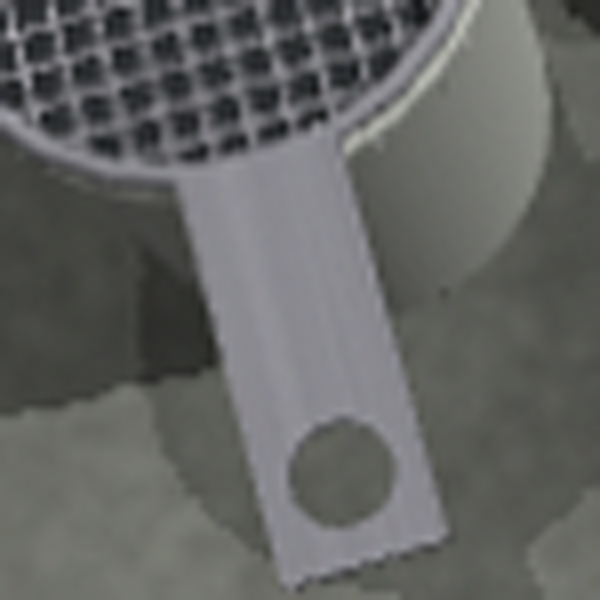

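The left hook in the scene view, which is the right one at (337,238) in the top view, looks taller. Its +x (tip side) points roughly along world +x. Next I fit the geometry in both views.

```bash
cat > h.py <<'E'
import numpy as np,cv2
from scipy.spatial.transform import Rotation as R
np.set_printoptions(precision=4,suppress=True)
def cam(n):
    from workcell import ctrl
    c=ctrl.camera(n);return c
def proj(c,P):
    Rc=R.from_rotvec(c["attitude"]).as_matrix().T
    return cv2.projectPoints(np.asarray(P,float).reshape(-1,3),cv2.Rodrigues(Rc)[0],-Rc@np.asarray(c["eye"]),np.asarray(c["K"]),np.asarray(c["dist_coeffs"]))[0][:,0]
def ray(c,uv):
    p=cv2.undistortPoints(np.array([[uv]],float),np.asarray(c["K"]),np.asarray(c["dist_coeffs"]))[0,0]
    return R.from_rotvec(c["attitude"]).as_matrix()@np.r_[p,1]
def atz(c,uv,z):
    d=ray(c,uv);e=np.asarray(c["eye"]);return e+d*(z-e[2])/d[2]
def tri(cs,uvs):
    A=0;b=0
    for c,u in zip(cs,uvs):
        d=ray(c,u);d/=np.linalg.norm(d);M=np.eye(3)-np.outer(d,d);A=A+M;b=b+M@np.asarray(c["eye"])
    return np.linalg.solve(A,b)
def hookpts(H=0.160):
    # centre line of the tall hook
    a=np.linspace(0,np.pi,20)
    up=[(.022*np.cos(t),.134+.022*np.sin(t)) for t in a]
    lo=[(.022*np.cos(t),.026-.022*np.sin(t)) for t in a]
    return np.array([(x,0,z) for x,z in [(.022,.118)]+up+[(-.022,.096),(.022,.064)]+lo+[(-.022,.042)]])
E
python3 - <<'E'
from h import *
s=cam("scene");t=cam("top")
S=lambda x,y,ox=250,oy=170,k=8:(ox+(x+.5)/k-.5,oy+(y+.5)/k-.5)
# hole
hs=S(163,157,350,125);ht=S(342,472,200,120)
print("hole",atz(s,hs,.204),atz(t,ht,.204),tri((s,t),(hs,ht)))
for n,c,ps in(("s",s,[S(98,98,350,125),S(62,192,350,125),S(163,157,350,125)]),("t",t,[S(290,588,200,120),S(447,537,200,120),S(180,182,200,120),S(335,140,200,120)])):
    print(n,[atz(c,p,.204)for p in ps])
# block top face z .075
print("block t",[atz(t,S(*p,255,200,7),.075) for p in[(318,88),(671,187),(610,410),(254,305)]])
print("block s",[atz(s,S(*p),.075) for p in[(92,335),(252,485),(585,275),(395,160)]])
print("tops: right",tri((s,t),(S(200,105),S(575,215,255,200,7))))
print("tip tall",atz(s,S(278,255),.138),"x-22 z96",atz(s,S(193,238),.116),"slant bot",atz(s,S(289,385),.084))
print("top hook right",[atz(t,S(*p,255,200,7),.16) for p in((588,190),(547,345))])
E
```

```text
hole [0.5655 0.2239 0.204 ] [0.5654 0.2225 0.204 ] [0.5656 0.2227 0.2046]
s [array([0.5335, 0.2396, 0.204 ]), array([0.5478, 0.1905, 0.204 ]), array([0.5655, 0.2239, 0.204 ])]
t [array([0.5309, 0.2362, 0.204 ]), array([0.5459, 0.1909, 0.204 ]), array([0.6545, 0.2756, 0.204 ]), array([0.6672, 0.2293, 0.204 ])]
block t [array([0.5059, 0.0968, 0.075 ]), array([ 0.4689, -0.0344,  0.075 ]), array([ 0.3872, -0.0114,  0.075 ]), array([0.4251, 0.1193, 0.075 ])]
block s [array([ 0.3977, -0.0191,  0.075 ]), array([ 0.4771, -0.0435,  0.075 ]), array([0.5128, 0.0895, 0.075 ]), array([0.4315, 0.1009, 0.075 ])]
tops: right [ 0.442  -0.0018  0.1826]
tip tall [ 0.465  -0.0094  0.138 ] x-22 z96 [0.425  0.0006 0.116 ] slant bot [ 0.4674 -0.0098  0.084 ]
top hook right [array([ 0.4582, -0.0019,  0.16  ]), array([0.406 , 0.0121, 0.16  ])]
```

```bash
cat > fit.py <<'E'
from h import *
from scipy.optimize import least_squares
s=cam("scene");t=cam("top")
S=lambda x,y,ox=250,oy=170,k=8:np.array((ox+(x+.5)/k-.5,oy+(y+.5)/k-.5))
T=lambda x,y:S(x,y,255,200,7)
print("corner tri",[tri((s,t),(S(*a),T(*b))) for a,b in zip([(92,335),(252,485),(585,275)],[(610,410),(671,187),(318,88)])])
for p in [(92,335),(252,485),(585,275)]: print(atz(s,S(*p),.065))
H=hookpts()
# measured: scene named points ; top: line extremes
obs=[(s,(.022,0,.118+.001),S(278,250)),(s,(-.022,0,.096),S(195,240)),(s,(.022,0,.064),S(287,385)),(s,(-.022,0,.134),S(184,135)),(s,(.022,0,.134),S(272,190))]
def pose(p):return R.from_euler("zyx",p[3:6]),p[:3]
def res(p):
    r,o=pose(p);e=[]
    for c,q,m in obs:e+=list(proj(c,r.apply(q)+o)[0]-m)
    # top view line: silhouette extremes of top bend
    P=proj(t,r.apply(H)+o)
    d=T(588,190)-T(547,345);d/=np.linalg.norm(d);n=np.array([-d[1],d[0]])
    e+=[((P-T(588,190))@d).max()+.0, ((P-T(547,345))@d).min()-0]
    q=P[:22];e+=list(((q[[1,10,20]])-T(569,267))@n)
    e+=[(p[2]-.010)/.002*0.5,p[4]/.05,p[5]/.05]
    return np.array(e)
f=least_squares(res,[.44,0,.01,-.28,0,0]);p=f.x
print("pose",p[:3],np.degrees(p[3:6]));print(f.fun)
r,o=pose(p);print("apex",r.apply([0,0,.16])+o)
for c,n in((s,"scene0"),(t,"top0")):
    im=cv2.imread(f"pics/{n}.png");P=proj(c,r.apply(H)+o)
    x,y,w,h,k=(250,170,90,75,8) if n[0]=="s" else (255,200,105,70,7)
    im=cv2.resize(im[y:y+h,x:x+w],None,fx=k,fy=k,interpolation=cv2.INTER_CUBIC)
    cv2.polylines(im,[np.int32((P-[x,y]+.5)*k-.5)],False,(0,0,255),1);cv2.imwrite(f"pics/f_{n}.png",im)
E
python3 fit.py
```

```text
corner tri [array([ 0.3886, -0.0108,  0.0629]), array([ 0.4703, -0.035 ,  0.0632]), array([0.5076, 0.0977, 0.0654])]
[ 0.3911 -0.0115  0.065 ]
[ 0.4714 -0.0362  0.065 ]
[0.5075 0.0983 0.065 ]
pose [0.4378 0.0041 0.0118] [-14.3162  -0.3326  -0.115 ]
[-0.1485 -0.2916 -0.8629 -1.3414 -0.4911 -1.1845 -0.2737  0.4677  0.3802
  2.6741 -0.6517  1.4487 -0.4734 -0.4555 -0.2548  0.4572 -0.1161 -0.0401]
apex [0.4369 0.0044 0.1718]
```

```bash
python3 -c "
import cv2,numpy as np
a=cv2.imread('pics/f_scene0.png');b=cv2.imread('pics/f_top0.png')
b=b[:, 300:];h=max(a.shape[0],b.shape[0])
a=cv2.copyMakeBorder(a,0,h-a.shape[0],0,0,0);b=cv2.copyMakeBorder(b,0,h-b.shape[0],0,0,0)
cv2.imwrite('pics/f.png',cv2.resize(np.hstack([a[:,100:400],b]),None,fx=1,fy=1))"
```

```text
(no output)
```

View pics/f.png

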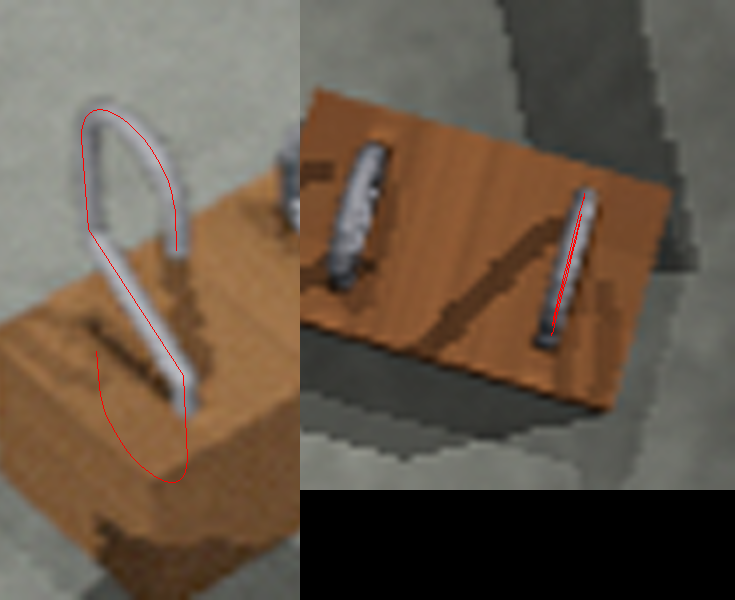

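```bash
cat > inc.py <<'E'
from h import *
import sys
from workcell import ctrl
def inc(x,y,z,yaw):  # yaw: heading of hook x axis (deg); tool x = opposite, y = yaw+90, z down
    o=ctrl.get_obs();Rc=R.from_rotvec(o["tool_rot"])
    a=np.radians(yaw)
    X=-np.array([np.cos(a),np.sin(a),0]);Z=np.array([0,0,-1.]);Y=np.cross(Z,X)
    Rt=R.from_matrix(np.c_[X,Y,Z])
    d=Rc.inv().apply(np.array([x,y,z])-o["tcp_pos"]);w=(Rc.inv()*Rt).as_rotvec(degrees=True)
    print("t",o["time_s"],"tcp",o["tcp_pos"],"F",o["ft_force"],"op",o["opening"],"q",o["joint_pos"])
    print("shift mm",d*1000,"turn",w)
if __name__=="__main__":inc(*map(float,sys.argv[1:]))
E
python3 inc.py .438 .005 .40 -15.5
```

```text
t 0.3 tcp [0.2806 0.6138 0.4042] F [-0.0048 -0.0958  0.8088] op 1.000939822195107 q [ 1.1051  0.2642  1.6045  0.      1.2737 -0.0369]
shift mm [-396.2697 -488.2213    4.5928] turn [-0.0442 -0.0064 -9.0701]
```

>>> {"fn": "carry_out", "kwargs": {"increments": [[-0.031,-0.039,0,0,0,-2,0.088],[-0.062,-0.078,0,0,0,-4,0.088],[-0.093,-0.117,0,0,0,-6,0.088],[-0.124,-0.156,0,0,0,-8,0.088],[-0.155,-0.195,0,0,0,-9,0.088]]}}

```text
time_s: 0.8
tcp_pos: [0.3405, 0.3703, 0.4047]
tool_rot: [0.423, 3.113, 0.0]
ft_force: [-0.0, 0.2, -0.8]
opening: 0.996
```

```bash
python3 inc.py .438 .005 .40 -15.5
```

```text
t 0.8 tcp [0.3405 0.3703 0.4047] F [-0.0434  0.1697 -0.7567] op 0.9955189656485965 q [ 0.7778 -0.0649  1.9637 -0.0003  1.2424 -0.5231]
shift mm [-191.3267 -326.0511    4.7256] turn [0.011  0.0221 0.0386]
```

>>> {"fn": "carry_out", "kwargs": {"increments": [[-0.023,-0.04,0,0,0,0,0.088],[-0.047,-0.08,0,0,0,0,0.088],[-0.07,-0.12,0,0,0,0,0.088],[-0.093,-0.16,0,0,0,0,0.088],[-0.116,-0.2,0,0,0,0,0.088]]}}

```text
time_s: 1.3
tcp_pos: [0.3985, 0.1465, 0.405]
tool_rot: [0.425, 3.112, 0.001]
ft_force: [1.3, -0.8, -0.0]
opening: 1.001
```

>>> {"fn": "carry_out", "kwargs": {"increments": [[-0.023,-0.04,0.0,0,0,0,0.088],[-0.046,-0.08,0.0,0,0,0,0.088],[-0.062,-0.11,0.004,0,0,0,0.088],[-0.07,-0.122,0.004,0,0,0,0.088],[-0.07,-0.122,0.004,0,0,0,0.088]]}}

```text
time_s: 1.8
tcp_pos: [0.4335, 0.0103, 0.4008]
tool_rot: [0.431, 3.112, -0.0]
ft_force: [-0.4, 0.7, 0.0]
opening: 1.001
```

```bash
python3 inc.py .438 .005 .35 -15.5;python3 - <<'E'
from h import *
s=cam("scene");t=cam("top")
k=lambda im,x,y,w,h,f:cv2.resize(im[y:y+h,x:x+w],None,fx=f,fy=f,interpolation=cv2.INTER_CUBIC)
cv2.imwrite("pics/s1.png",k(s["image"],240,130,120,100,6));cv2.imwrite("pics/t1.png",k(t["image"],255,180,120,100,6))
E
```

```text
t 1.8 tcp [0.4335 0.0103 0.4008] F [-0.4088  0.7173  0.0151] op 1.0005345762645574 q [-0.0336 -0.2057  2.0938 -0.0003  1.2533 -1.3289]
shift mm [-5.7253 -3.868  50.7575] turn [-0.0153  0.015  -0.2763]
```

View pics/s1.png

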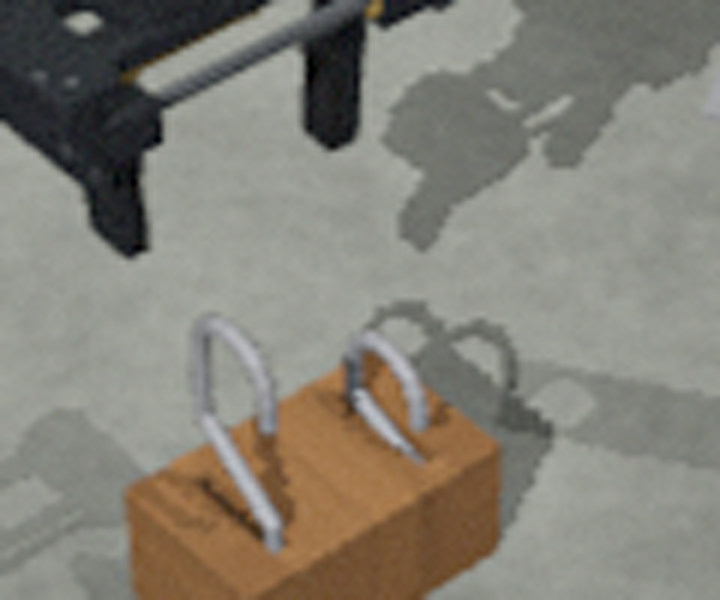

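The fingers straddle the taller hook with about 80 mm left to descend.

>>> {"fn": "carry_out", "kwargs": {"increments": [[-0.005,-0.004,0.025,0,0,0,0.088],[-0.0055,-0.004,0.05,0,0,0,0.06],[-0.0055,-0.004,0.07,0,0,0,0.04],[-0.0055,-0.004,0.079,0,0,0,0.03],[-0.0055,-0.004,0.079,0,0,0,0.03]]}}

```text
time_s: 2.4
tcp_pos: [0.4368, 0.0076, 0.3205]
tool_rot: [-0.423, -3.11, 0.0]
ft_force: [-1.2, -0.1, 0.4]
opening: 0.658
```

```bash
python3 inc.py .438 .005 .321 -15.5;python3 - <<'E'
from h import *
s=cam("scene");t=cam("top")
k=lambda im,x,y,w,h,f:cv2.resize(im[y:y+h,x:x+w],None,fx=f,fy=f,interpolation=cv2.INTER_CUBIC)
cv2.imwrite("pics/s2.png",k(s["image"],250,150,90,75,8))
E
```

```text
t 2.4 tcp [0.4368 0.0076 0.3205] F [-1.2191 -0.0696  0.3769] op 0.6583804290267639 q [-0.0396 -0.1247  2.1803  0.0002  1.089  -1.3405]
shift mm [-1.8986 -2.2009 -0.534 ] turn [-0.0276 -0.1658  0.0254]
```

View pics/s2.png

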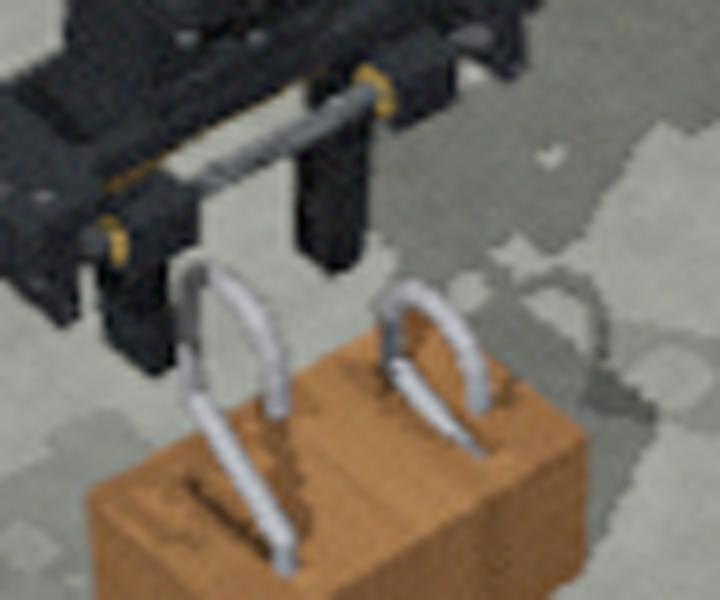

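Run:
```python
from h import *
from workcell import ctrl
s=cam("scene");o=ctrl.get_obs();Rc=R.from_rotvec(o["tool_rot"]);op=o["opening"]*.0881
print(op)
f=lambda P:((proj(s,P)-[250,150]+.5)*8-.5).round()
for sg in(-1,1):
  for x in(-.009,.009):
    print(sg,x,f(Rc.apply([[x,sg*op/2,.166],[x,sg*(op/2+.017),.166]])+o["tcp_pos"]).tolist())
print("centre tips",f(Rc.apply([0,0,.166])+o["tcp_pos"]))
r=R.from_euler("z",-15.5,degrees=True)
print("hook at z144 and apex",f(r.apply([[0,0,.144],[0,0,.156]])+[.438,.005,.010]))
```

```text
0.04642389756958489
-1 -0.009 [[193.0, 354.0], [148.0, 380.0]]
-1 0.009 [[156.0, 323.0], [111.0, 349.0]]
1 -0.009 [[314.0, 285.0], [357.0, 261.0]]
1 0.009 [[277.0, 256.0], [320.0, 231.0]]
centre tips [[236. 304.]]
hook at z144 and apex [[231. 315.]
 [229. 285.]]
```

Finger and hook projections agree with the picture, so I close.

>>> {"fn": "carry_out", "kwargs": {"increments": [[0,0,0,0,0,0,0.02],[0,0,0,0,0,0,0.012],[0,0,0,0,0,0,0.004],[0,0,0,0,0,0,0.002],[0,0,0,0,0,0,0]], "squeeze": 25}}

```text
time_s: 3.05
tcp_pos: [0.4375, 0.0066, 0.3218]
tool_rot: [0.426, 3.112, 0.0]
ft_force: [0.0, -0.0, -0.1]
opening: 0.078
```

>>> {"fn": "carry_out", "kwargs": {"increments": [[0,0,0,0,0,0,0],[0,0,0,0,0,0,0],[0,0,0,0,0,0,0]]}}

```text
time_s: 3.35
tcp_pos: [0.4376, 0.0066, 0.3218]
tool_rot: [0.426, 3.112, -0.0]
ft_force: [0.2, 0.2, 0.5]
opening: 0.082
```

```bash
python3 inc.py .438 .005 .321 -15.5;python3 - <<'E'
from h import *
s=cam("scene");t=cam("top")
k=lambda im,x,y,w,h,f:cv2.resize(im[y:y+h,x:x+w],None,fx=f,fy=f,interpolation=cv2.INTER_CUBIC)
cv2.imwrite("pics/s3.png",k(s["image"],250,150,90,75,8))
E
```

```text
t 3.35 tcp [0.4376 0.0066 0.3218] F [0.2083 0.2292 0.4598] op 0.08243091831530655 q [-0.0418 -0.1256  2.1784 -0.      1.0887 -1.3408]
shift mm [-0.8434 -1.463   0.7988] turn [ 0.0005  0.0087 -0.0694]
```

View pics/s3.png

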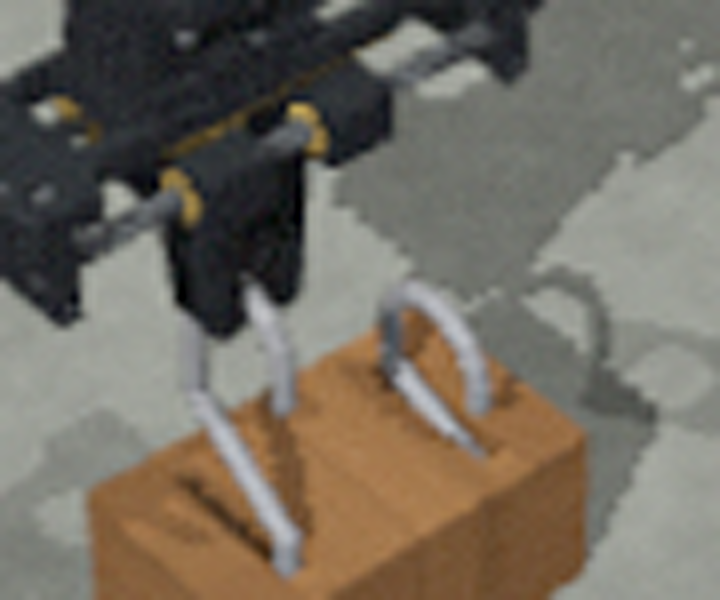

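The hook is gripped at about 7.2 mm opening. I lift straight up.

>>> {"fn": "carry_out", "kwargs": {"increments": [[0,0,-0.008,0,0,0,0],[0,0,-0.02,0,0,0,0],[0,0,-0.035,0,0,0,0],[0,0,-0.05,0,0,0,0],[0,0,-0.065,0,0,0,0]]}}

```text
time_s: 3.95
tcp_pos: [0.4375, 0.0067, 0.3883]
tool_rot: [0.425, 3.112, 0.0]
ft_force: [0.7, -0.7, -1.2]
opening: 0.082
```

>>> {"fn": "carry_out", "kwargs": {"increments": [[0,0,-0.012,0,0,0,0],[0,0,-0.021,0,0,0,0],[0,0,-0.025,0,0,0,0],[0,0,-0.025,0,0,0,0],[0,0,-0.025,0,0,0,0]]}}

```text
time_s: 4.45
tcp_pos: [0.4373, 0.0067, 0.4112]
tool_rot: [-0.425, -3.112, 0.0]
ft_force: [0.8, -0.1, -1.7]
opening: 0.083
```

```bash
python3 inc.py .438 .005 .411 -15.5;python3 - <<'E'
from h import *
s=cam("scene");t=cam("top")
k=lambda im,x,y,w,h,f:cv2.resize(im[y:y+h,x:x+w],None,fx=f,fy=f,interpolation=cv2.INTER_CUBIC)
cv2.imwrite("pics/s4.png",k(s["image"],240,120,90,75,8))
E
```

```text
t 4.45 tcp [0.4373 0.0067 0.4112] F [ 0.7904 -0.1477 -1.6616] op 0.08299607564047813 q [-0.0417 -0.2045  2.0735  0.      1.2735 -1.3408]
shift mm [-1.1096 -1.4487  0.1655] turn [-0.0111 -0.0537 -0.0665]
```

View pics/s4.png

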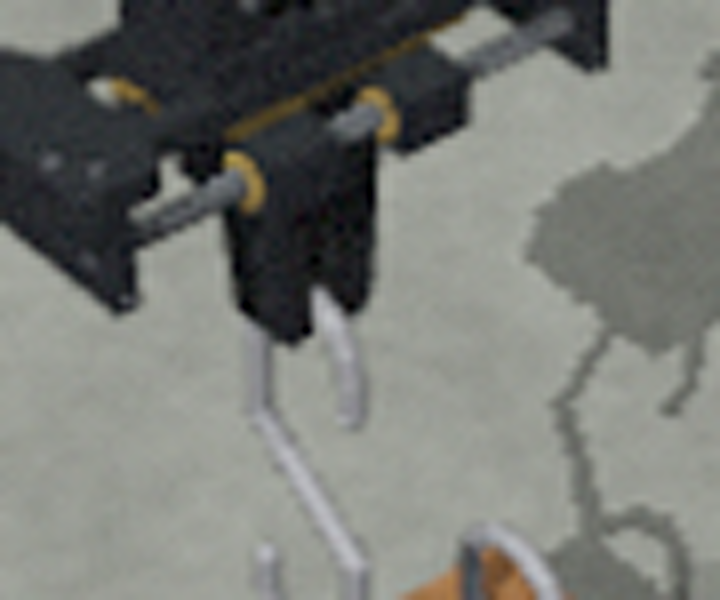

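```bash
cat > held.py <<'E'
from h import *
from scipy.optimize import least_squares
from workcell import ctrl
# hook in tool: rotation diag(-1,1,-1)(hook x=-tool x, y=y, z=-z), pitch b about y; apex at tool (dx,0,g)
def held(s,obs,o):
    Rc=R.from_rotvec(o["tool_rot"]);Rh0=Rc*R.from_matrix(np.diag([-1.,1,-1]))
    def pts(p,H):
        return Rh0.apply(R.from_euler("y",p[2]).apply(np.asarray(H)-[0,0,.16]))+o["tcp_pos"]+Rc.apply([-p[0],0,p[1]])
    f=least_squares(lambda p:np.r_[(proj(s,pts(p,[q for q,_ in obs]))-[m for _,m in obs]).ravel()],[0,.15,0])
    return f.x,f.fun.reshape(-1,2),pts
E
python3 - <<'E'
from held import *
s=cam("scene");o=ctrl.get_obs();im=s["image"]
cv2.imwrite("pics/s5.png",cv2.resize(im[150:210,260:310],None,fx=10,fy=10,interpolation=cv2.INTER_CUBIC))
S=lambda x,y:np.array((240+(x+.5)/8-.5,120+(y+.5)/8-.5))
obs=[((.022,0,.119),S(352,421)),((-.022,0,.096),S(261,408)),((.022,0,.064),S(356,568)),((-.022,0,.0425),S(266,549)),((-.022,0,.12),S(259,350))]
p,e,pts=held(s,obs,o);print(p,np.degrees(p[2]));print(e)
P=(proj(s,pts(p,hookpts()))-[260,150]+.5)*10-.5
v=cv2.imread("pics/s5.png");cv2.polylines(v,[np.int32(P)],False,(0,0,255),1);cv2.imwrite("pics/s5b.png",np.hstack([v]))
h=pts(p,[[0,0,0],[.022,0,.118],[0,0,.16]]);print(h)
E
```

```text
[-0.0002  0.1517 -0.0096] -0.5502801742434976
[[-0.1653  0.4295]
 [-0.0739  0.425 ]
 [ 0.2032 -0.2538]
 [ 0.4555 -0.4862]
 [-0.3634 -0.1606]]
[[0.4381 0.0063 0.0992]
 [0.4583 0.0007 0.2174]
 [0.4368 0.0067 0.2592]]
```

View pics/s5b.png

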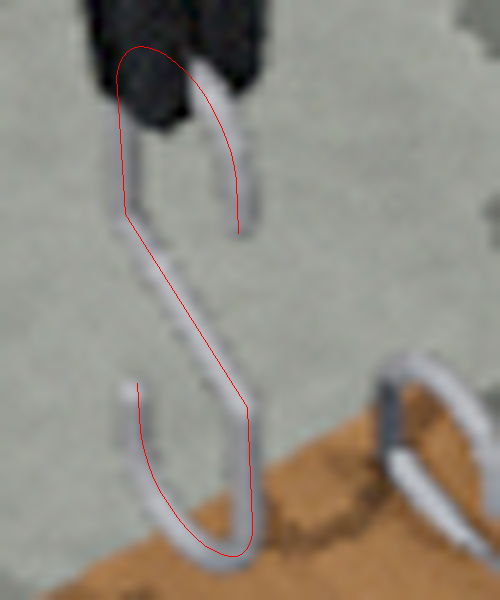

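The hook hangs straight: pitch is about -0.5°, and its origin sits about 0.312 m below the TCP. The small hook is in the direct path, so I go higher first.

```bash
python3 inc.py .4777 .1955 .455 17.4
```

```text
t 4.6 tcp [0.4373 0.0067 0.4109] F [ 0.508  -0.1533 -0.8696] op 0.07634140852715986 q [-0.0417 -0.2042  2.0737 -0.      1.2736 -1.3408]
shift mm [ 11.8188 192.7509 -44.1466] turn [  0.0039  -0.0887 -32.9692]
```

>>> {"fn": "carry_out", "kwargs": {"increments": [[0,0,-0.01,0,0,0,0],[0,0,-0.022,0,0,0,0],[0,0,-0.034,0,0,0,0],[0,0,-0.044,0,0,0,0],[0,0,-0.044,0,0,0,0]]}}

```text
time_s: 5.1
tcp_pos: [0.4381, 0.0066, 0.4584]
tool_rot: [0.425, 3.108, 0.001]
ft_force: [-0.2, 0.0, -0.4]
opening: 0.082
```

```bash
python3 inc.py .4777 .1955 .455 17.4
```

```text
t 5.1 tcp [0.4381 0.0066 0.4584] F [-0.2072  0.0123 -0.3856] op 0.08230528708611248 q [-0.0417 -0.2309  2.0083 -0.      1.3597 -1.3408]
shift mm [ 12.5861 192.5425   3.5725] turn [ -0.0172   0.2608 -32.9648]
```

>>> {"fn": "carry_out", "kwargs": {"increments": [[0.0006,0.01,0,0,0,-2,0],[0.002,0.028,0,0,0,-5,0],[0.003,0.048,0,0,0,-9,0],[0.0045,0.07,0,0,0,-13,0],[0.006,0.092,0,0,0,-17,0]]}}

```text
time_s: 5.6
tcp_pos: [0.4563, 0.0982, 0.4549]
tool_rot: [0.046, -3.14, -0.0]
ft_force: [0.2, -0.4, -0.8]
opening: 0.081
```

```bash
python3 inc.py .4777 .1955 .455 17.4
```

```text
t 5.6 tcp [0.4563 0.0982 0.4549] F [ 0.1988 -0.3728 -0.7866] op 0.08126893434031783 q [ 0.1585 -0.1675  1.9629  0.0003  1.3475 -1.4415]
shift mm [-24.232   96.6195  -0.1461] turn [  0.0199  -0.076  -15.7296]
```

>>> {"fn": "carry_out", "kwargs": {"increments": [[-0.006,0.022,0,0,0,-4,0],[-0.0115,0.045,0,0,0,-8,0],[-0.017,0.068,0,0,0,-12,0],[-0.022,0.087,0,0,0,-15,0],[-0.0242,0.0966,0,0,0,-15.8,0]]}}

```text
time_s: 6.1
tcp_pos: [0.4781, 0.196, 0.4547]
tool_rot: [0.476, -3.104, -0.0]
ft_force: [0.2, -0.7, -1.6]
opening: 0.081
```

>>> {"fn": "carry_out", "kwargs": {"increments": [[0,0,0,0,0,0,0],[0,0,0.008,0,0,0,0],[0,0,0.02,0,0,0,0],[0,0,0.03,0,0,0,0],[0,0,0.03,0,0,0,0]]}}

```text
time_s: 6.6
tcp_pos: [0.4774, 0.1932, 0.4229]
tool_rot: [0.468, -3.102, 0.002]
ft_force: [0.3, 0.4, -1.2]
opening: 0.08
```

```bash
python3 inc.py .5445 .2164 .408 17.4
python3 - <<'E'
from h import *
s=cam("scene");t=cam("top")
k=lambda im,x,y,w,h,f:cv2.resize(im[y:y+h,x:x+w],None,fx=f,fy=f,interpolation=cv2.INTER_CUBIC)
cv2.imwrite("pics/s6.png",k(s["image"],310,90,100,75,8));cv2.imwrite("pics/t6.png",k(t["image"],200,140,100,75,8))
E
```

```text
t 6.6 tcp [0.4774 0.1932 0.4229] F [ 0.3468  0.385  -1.1882] op 0.08013504982072271 q [ 0.3362 -0.0511  1.9169 -0.0001  1.2805 -1.5343]
shift mm [-71.0654   2.3747  14.5595] turn [-0.0147 -0.2679 -0.2285]
```

View pics/s6.png

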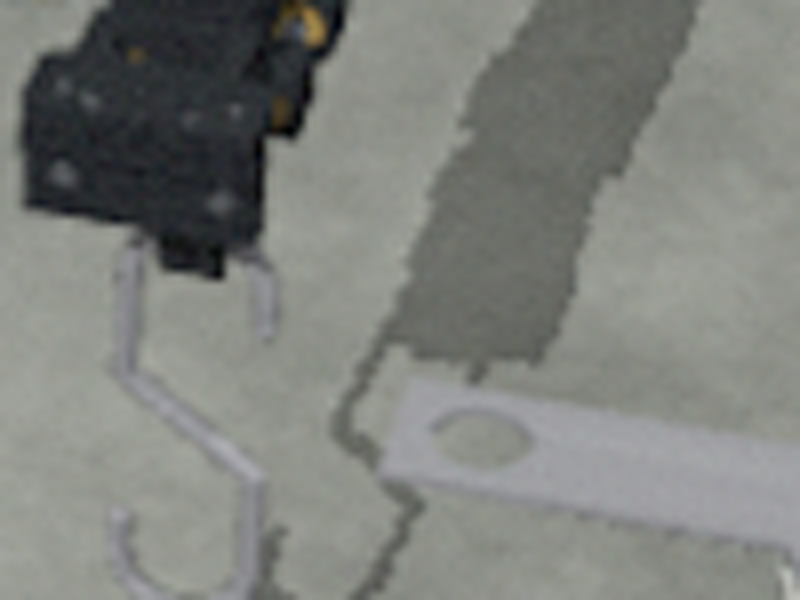

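View pics/t6.png

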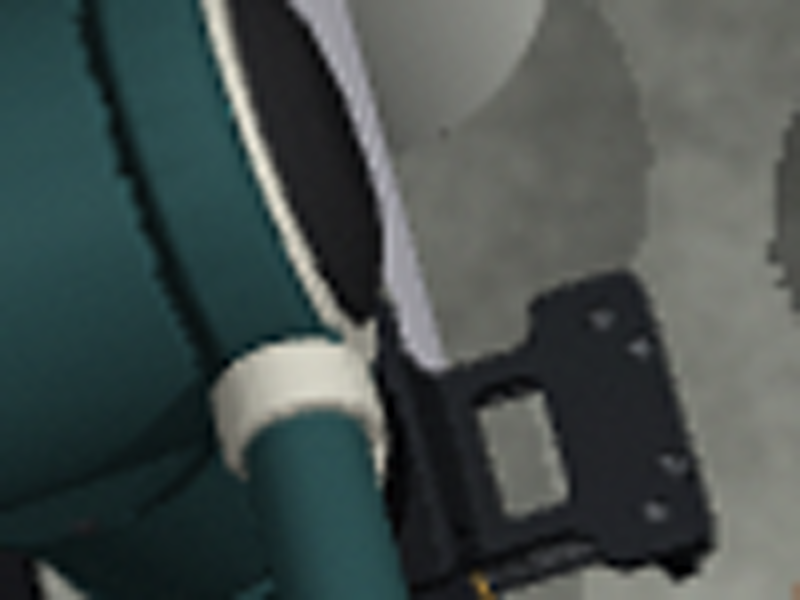

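The hook is clear outside the handle end. The tip is at crop (263,340) and the hole at crop (485,437). I go down to the approach level and measure again.

>>> {"fn": "carry_out", "kwargs": {"increments": [[0,0.001,0.007,0,0,0,0],[0,0.002,0.0145,0,0,0,0],[0,0.002,0.0145,0,0,0,0],[0,0.002,0.0145,0,0,0,0]]}}

```text
time_s: 7.1
tcp_pos: [0.4775, 0.196, 0.4108]
tool_rot: [0.471, -3.105, 0.0]
ft_force: [0.1, 0.2, -0.8]
opening: 0.082
```

```bash
python3 inc.py .5445 .2164 .408 17.4
python3 - <<'E'
from h import *
s=cam("scene")
k=lambda im,x,y,w,h,f:cv2.resize(im[y:y+h,x:x+w],None,fx=f,fy=f,interpolation=cv2.INTER_CUBIC)
cv2.imwrite("pics/s7.png",k(s["image"],315,105,70,70,8))
E
```

```text
t 7.1 tcp [0.4775 0.196  0.4108] F [ 0.1059  0.2341 -0.7917] op 0.08201606410353711 q [ 0.3413 -0.0425  1.931  -0.      1.2537 -1.5304]
shift mm [-70.028   -0.4029   2.8004] turn [-0.0025 -0.0387 -0.1586]
```

View pics/s7.png

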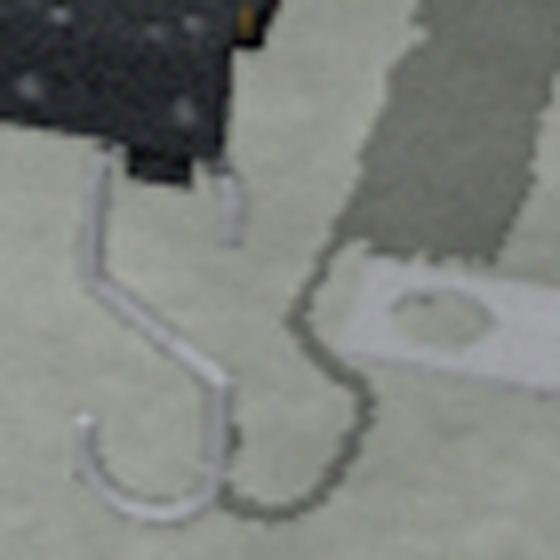

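Run:
```python
from held import *
s=cam("scene");o=ctrl.get_obs()
S=lambda x,y:np.array((315+(x+.5)/8-.5,105+(y+.5)/8-.5))
obs=[((.022,0,.119),S(234,240)),((-.022,0,.096),S(94,280)),((.022,0,.064),S(221,387)),((-.022,0,.0425),S(85,422)),((-.022,0,.13),S(100,180)),((0,0,.004),S(155,513))]
p,e,pts=held(s,obs,o);print(p,np.degrees(p[2]));print(e)
h=pts(p,[[0,0,0],[.022,0,.118],[0,0,.16]]);print(h)
hole=np.array([.5655,.223,.204]);u=R.from_euler("z",17.4,degrees=True)
print("in sieve frame mm",u.inv().apply(h-hole)*1000)
print(atz(s,S(443,318),.204))
```

```text
[ 0.001   0.1525 -0.0025] -0.14453412107685276
[[-0.3113  0.5762]
 [ 0.0898 -0.0483]
 [ 0.315  -0.623 ]
 [ 0.7327 -1.4958]
 [-0.3396  1.6038]
 [-0.4288 -0.2127]]
[[0.4791 0.1965 0.0988]
 [0.4998 0.2029 0.2169]
 [0.4787 0.1964 0.2588]]
in sieve frame mm [[ -90.3651    0.5646 -105.1587]
 [ -68.7001    0.5021   12.9033]
 [ -90.8191    0.5647   54.8407]]
[0.5658 0.2234 0.204 ]
```

The tip is 13 mm above the face, and the hole is 68.5 mm ahead. I lower by 3 mm and advance along the handle.

>>> {"fn": "carry_out", "kwargs": {"increments": [[-0.008,-0.0005,0.003,0,0,0,0],[-0.02,-0.0005,0.003,0,0,0,0],[-0.032,-0.0005,0.003,0,0,0,0],[-0.044,-0.0005,0.003,0,0,0,0],[-0.054,-0.0005,0.003,0,0,0,0]]}}

```text
time_s: 7.7
tcp_pos: [0.5308, 0.2119, 0.4081]
tool_rot: [-0.47, 3.106, 0.0]
ft_force: [0.1, 0.3, -0.3]
opening: 0.081
```

>>> {"fn": "carry_out", "kwargs": {"increments": [[-0.008,0,0,0,0,0,0],[-0.0145,0,0,0,0,0,0],[-0.0145,0,0,0,0,0,0],[-0.0145,0,0,0,0,0,0],[-0.0145,0,0,0,0,0,0]]}}

```text
time_s: 8.2
tcp_pos: [0.5429, 0.2157, 0.4082]
tool_rot: [0.471, -3.106, 0.0]
ft_force: [0.4, 0.3, -1.1]
opening: 0.082
```

```bash
python3 inc.py .5445 .2164 .408 17.4
python3 - <<'E'
from h import *
s=cam("scene")
k=lambda im,x,y,w,h,f:cv2.resize(im[y:y+h,x:x+w],None,fx=f,fy=f,interpolation=cv2.INTER_CUBIC)
cv2.imwrite("pics/s8.png",k(s["image"],335,110,75,70,8))
E
```

```text
t 8.2 tcp [0.5429 0.2157 0.4082] F [ 0.3523  0.3123 -1.1294] op 0.08237116932242339 q [ 0.3356  0.0912  1.7993 -0.      1.2516 -1.536 ]
shift mm [-1.7564  0.163   0.1631] turn [-0.001  -0.0221 -0.1651]
```

View pics/s8.png

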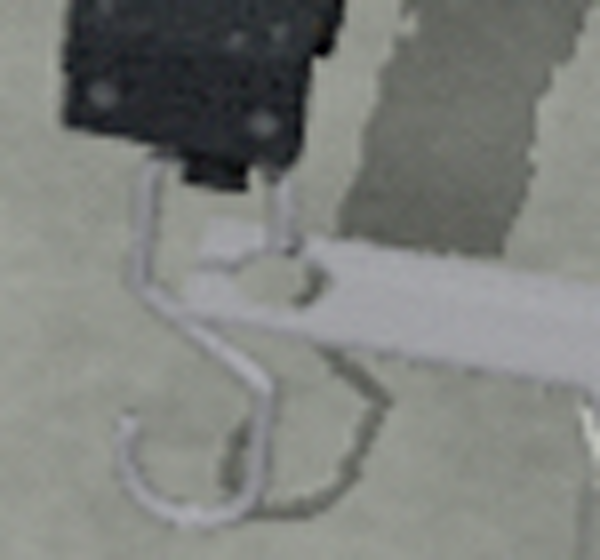

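The tip is at crop (284,250), right over the hole centre at (283,277). I lower by 32 mm.

>>> {"fn": "carry_out", "kwargs": {"increments": [[0,0,0.005,0,0,0,0],[0,0,0.011,0,0,0,0],[0,0,0.017,0,0,0,0],[0,0,0.017,0,0,0,0]]}}

```text
time_s: 8.65
tcp_pos: [0.5426, 0.2156, 0.3895]
tool_rot: [0.47, -3.103, 0.001]
ft_force: [-0.3, 0.9, -1.5]
opening: 0.081
```

>>> {"fn": "carry_out", "kwargs": {"increments": [[0,0,0.006,0,0,0,0],[0,0,0.012,0,0,0,0],[0,0,0.015,0,0,0,0],[0,0,0.015,0,0,0,0],[0,0,0.015,0,0,0,0]]}}

```text
time_s: 9.15
tcp_pos: [0.5432, 0.2158, 0.3762]
tool_rot: [0.471, -3.106, -0.0]
ft_force: [-0.1, -0.1, -0.6]
opening: 0.076
```

```bash
python3 inc.py .5435 .2159 .376 17.4
python3 - <<'E'
from h import *
s=cam("scene")
k=lambda im,x,y,w,h,f:cv2.resize(im[y:y+h,x:x+w],None,fx=f,fy=f,interpolation=cv2.INTER_CUBIC)
cv2.imwrite("pics/s9.png",k(s["image"],335,110,75,75,8))
E
```

```text
t 9.15 tcp [0.5432 0.2158 0.3762] F [-0.0819 -0.1363 -0.6493] op 0.0756474390830564 q [ 0.3355  0.1139  1.8345  0.      1.1933 -1.536 ]
shift mm [-0.2976 -0.0004  0.158 ] turn [ 0.0009 -0.0049 -0.1693]
```

View pics/s9.png

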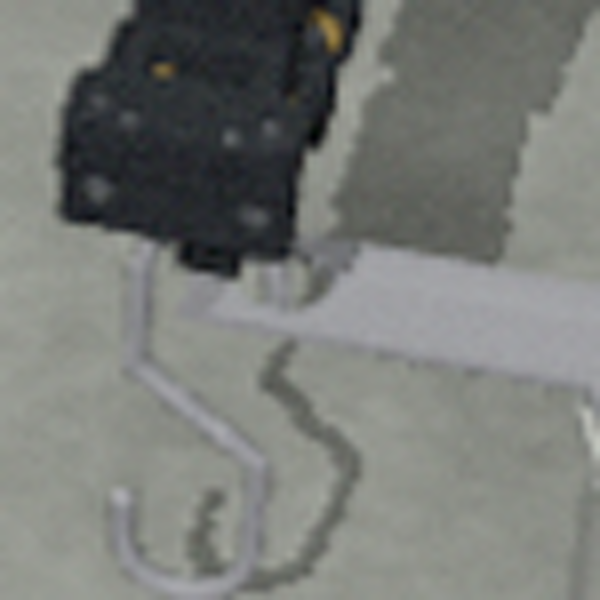

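The tip is through the hole and there is no contact force, so I open the fingers.

>>> {"fn": "carry_out", "kwargs": {"increments": [[0,0,0,0,0,0,0.03],[0,0,0,0,0,0,0.045],[0,0,0,0,0,0,0.06],[0,0,0,0,0,0,0.06],[0,0,0,0,0,0,0.06]]}}

```text
time_s: 9.7
tcp_pos: [0.5432, 0.2158, 0.3764]
tool_rot: [-0.471, 3.106, 0.0]
ft_force: [1.1, -0.6, -0.3]
opening: 0.508
```

>>> {"fn": "carry_out", "kwargs": {"increments": [[0,0,0,0,0,0,0.06],[0,0,-0.01,0,0,0,0.06],[0,0,-0.03,0,0,0,0.06],[0,0,-0.055,0,0,0,0.06],[0,0,-0.08,0,0,0,0.06]]}}

```text
time_s: 10.2
tcp_pos: [0.5431, 0.2158, 0.4576]
tool_rot: [0.471, -3.106, 0.0]
ft_force: [-0.5, 1.0, 0.2]
opening: 0.679
```

>>> {"fn": "carry_out", "kwargs": {"increments": [[0,0,-0.02,0,0,0,0.06],[0.02,0,-0.02,0,0,0,0.06],[0.06,0,-0.02,0,0,0,0.06],[0.1,0,-0.02,0,0,0,0.06],[0.13,0,-0.02,0,0,0,0.06]]}}

```text
time_s: 10.7
tcp_pos: [0.4173, 0.1767, 0.477]
tool_rot: [-0.471, 3.106, 0.0]
ft_force: [-0.3, 0.5, -0.3]
opening: 0.683
```

>>> {"fn": "carry_out", "kwargs": {"increments": [[0,0,0,0,0,0,0.06],[0,0,0,0,0,0,0.06],[0,0,0,0,0,0,0.06],[0,0,0,0,0,0,0.06],[0,0,0,0,0,0,0.06]]}}

```text
time_s: 11.2
tcp_pos: [0.4198, 0.1775, 0.476]
tool_rot: [0.47, -3.106, 0.0]
ft_force: [-0.4, -0.3, -0.6]
opening: 0.68
```

>>> {"fn": "carry_out", "kwargs": {"increments": [[0,0,0,0,0,0,0.06],[0,0,0,0,0,0,0.06],[0,0,0,0,0,0,0.06],[0,0,0,0,0,0,0.06],[0,0,0,0,0,0,0.06]]}}

```text
time_s: 11.7
tcp_pos: [0.419, 0.1773, 0.4762]
tool_rot: [-0.471, 3.106, -0.0]
ft_force: [-0.4, 0.6, 0.0]
opening: 0.679
```

>>> {"fn": "carry_out", "kwargs": {"increments": [[0,0,0,0,0,0,0.06],[0,0,0,0,0,0,0.06],[0,0,0,0,0,0,0.06],[0,0,0,0,0,0,0.06],[0,0,0,0,0,0,0.06]]}}

```text
time_s: 12.2
tcp_pos: [0.419, 0.1773, 0.4762]
tool_rot: [-0.471, 3.106, 0.0]
ft_force: [0.5, 0.2, -0.2]
opening: 0.68
```

```bash
python3 inc.py .5435 .2159 .376 17.4
python3 - <<'E'
from h import *
s=cam("scene")
k=lambda im,x,y,w,h,f:cv2.resize(im[y:y+h,x:x+w],None,fx=f,fy=f,interpolation=cv2.INTER_CUBIC)
cv2.imwrite("pics/s10.png",k(s["image"],335,110,75,75,8));cv2.imwrite("pics/s10f.png",s["image"])
E
```

```text
t 12.2 tcp [0.419  0.1773 0.4762] F [ 0.4956  0.2054 -0.1896] op 0.6802477872511301 q [ 0.3455 -0.2015  1.9526  0.      1.3904 -1.5261]
shift mm [-130.3227    0.0028  100.2392] turn [ 0.0003  0.0035 -0.1666]
```

View pics/s10.png

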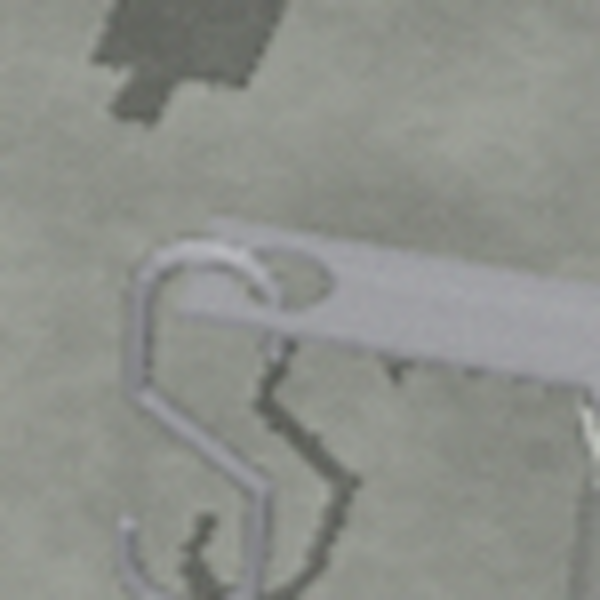

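View pics/s10f.png

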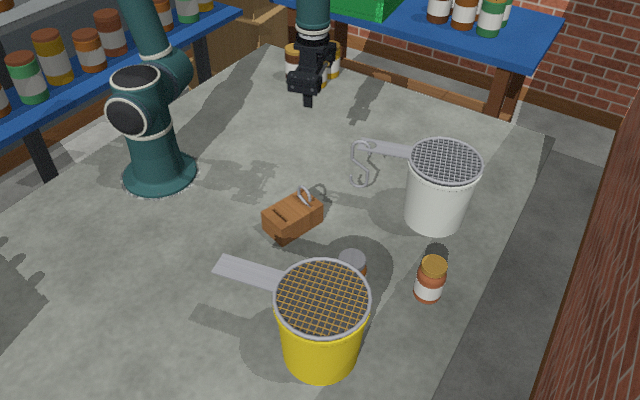

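The hook hangs through the hole and the small hook is still in its slot. I wait a little for the sway to stop and compare frames.

>>> {"fn": "carry_out", "kwargs": {"increments": [[0,0,0,0,0,0,0.06],[0,0,0,0,0,0,0.06],[0,0,0,0,0,0,0.06],[0,0,0,0,0,0,0.06],[0,0,0,0,0,0,0.06]]}}

```text
time_s: 12.75
tcp_pos: [0.419, 0.1773, 0.4762]
tool_rot: [0.471, -3.106, 0.0]
ft_force: [0.8, -0.2, 0.5]
opening: 0.679
```

>>> {"fn": "carry_out", "kwargs": {"increments": [[0,0,0,0,0,0,0.06],[0,0,0,0,0,0,0.06],[0,0,0,0,0,0,0.06],[0,0,0,0,0,0,0.06],[0,0,0,0,0,0,0.06]]}}

```text
time_s: 13.25
tcp_pos: [0.419, 0.1773, 0.4762]
tool_rot: [-0.471, 3.106, 0.0]
ft_force: [0.2, 0.1, -0.0]
opening: 0.682
```

Run:
```python
from held import *
ims=[]
for i in range(4):
    s=cam("scene");ims.append(s["image"].astype(int))
a=cv2.imread("pics/s10f.png").astype(int)
f=lambda p,q:np.abs(p-q)[130:200,335:400].max()
print("vs 12.2s",f(a,ims[0]),"frame to frame",[f(ims[i],ims[i+1]) for i in range(3)], "small hook region vs 12.2s",np.abs(a-ims[3])[180:220,290:325].max())
S=lambda x,y:np.array((335+(x+.5)/8-.5,110+(y+.5)/8-.5))
k=cv2.resize(ims[-1].astype(np.uint8)[110:195,335:410],None,fx=7,fy=7,interpolation=cv2.INTER_CUBIC)
hole=np.array([.5655,.223,.204]);u=R.from_euler("z",17.4,degrees=True)
# predicted resting pose
P=u.apply(hookpts()+[-.022,0,-.152])+hole
cv2.polylines(k,[np.int32((proj(s,P)-[335,110]+.5)*7-.5)],False,(0,0,255),1);cv2.imwrite("pics/s11.png",k)
```

```text
vs 12.2s 9 frame to frame [np.int64(10), np.int64(9), np.int64(10)] small hook region vs 12.2s 18
```

View pics/s11.png

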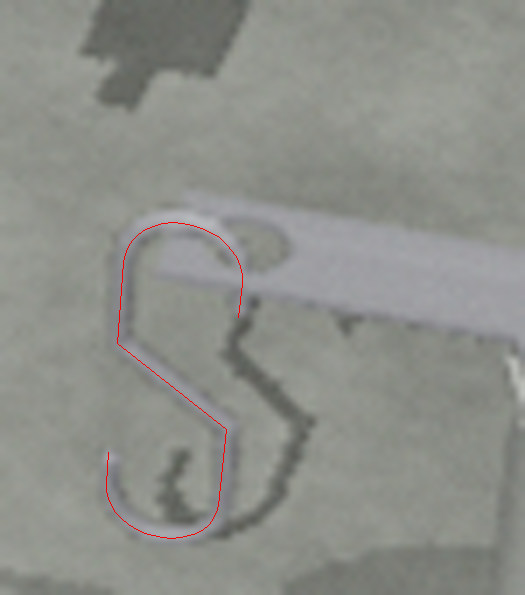

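The hook is still and matches the predicted resting pose (red line) to within about 1 px. I'm handing in.

Run:
```python
from workcell import ctrl
print(ctrl.close_job())
```

```text
the job is handed in; nothing more can be done
None
```

The taller S-hook now hangs by its upper bend from the hole in the drilled handle on the white pail. I lifted it straight out of the block, carried it over the small hook, slid its point over the hole from the free end and lowered it. I then let go about 12 mm high, moved the arm clear and handed the job in at about 13.5 s.

- **Hook position:** its image matches the pose predicted for hanging upright in the hole to about 1 px. The point is through the hole and the shank is outside the handle's end.
- **Stillness:** four frames in a row and the picture from over a second earlier differ only by image noise (up to 10 grey levels).
- **Small hook:** it still stands in its slot. I compared only two late pictures of it, and they differed by up to 18 grey levels. I took that for noise and shadow and did not measure its shift from the start.
- **Top camera:** the arm blocked it during placing, so the final checks rest on the scene camera alone.
- **Early mismatch:** my first guess of the block's top at 75 mm put the two cameras about 9 mm apart. They agreed once I used 65 mm.

No check failed at the end.

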